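# Bring the square-post die round to the index corner of the die tray

## Task

The three steel dies are captive in the tray and can only be slid, one at a time, into whichever place is empty. Move them round in the right order with three slides (first the flat-bar die, then the round-post die, last the square-post die) so that the square-post die ends in the index corner with the brass thumbscrew, each die moving into the place that is then empty beside it. Press each die gently but firmly fully home, against the hidden stop strip ahead of it, and hold it there for a moment before letting go; force nothing, and leave everything else on the bench alone.

Things in the scene. Friction and masses are not known exactly. Their poses are not given: they have to be found in the camera images.
- frame: Aluminium frame of the fixed die tray, 163 x 163 mm outside, 19 mm high, open on top, with 2 x 2 places for dies centred about 29 mm from its centre in x and y. Origin: its centre, at bench height; x, y along its sides; yaw varies. Never press a die on it with more than 20 N, nor two dies on each other. Index corner: its (-x, +y) corner, with a brass thumbscrew 34 mm high.
- base: Fixed dark steel plate under the frame, 180 x 180 x 6 mm, same centre and axes as the frame; origin at bench height. The dies slide on its top, 6 mm above the bench. Steel on steel: sliding a die takes 1 to 4 N of friction, and about half of any downward force on it besides, which is not part of the force on the strip.
- lip (a point): Point in the middle of the frame's -x lip, on its top. Lips 3 mm thick (underside 16 mm, top 19 mm above the bench) reach inward on all four sides to 53.5 mm from the frame's centre, over the dies' flanges: dies cannot be lifted out, only slid.
- strip (a point): Point in the -x side's wall, inner face, 67.5 mm from the frame's centre. Under each of the four lips a stop strip was set by hand: its face is 57.5 to 67.5 mm from the centre, each differently, hidden, not measured. So a die comes home with its centre 29.5 to 39.5 mm from the frame's: find it by feel. Press it home with more than 4 N (5 to 15 N against the strip is right) for a quarter second, then let go.
- index (a point): Nominal centre of the place in the index corner, on the sliding surface, 29 mm from the frame's centre in its -x and +y directions. The round-post die lies there at the start.
- empty (a point): Nominal centre of the place that is empty at the start, diagonally opposite the index corner ((+x, -y) of the frame), on the sliding surface.
- die_square: Steel die, 0.25 to 0.5 kg: flange 56 x 56 x 8 mm, on it a 26 x 26 x 10 mm step, on that a plain square post 20 x 20 mm, from 18 to 52 mm above the origin (centre of the underside). x, y along the tray's sides. At the start in one of the two places beside the index corner, (-x, -y) or (+x, +y) of the frame: which one varies.
- die_round: Steel die, 0.25 to 0.5 kg: flange 56 x 56 x 8 mm, on it a 26 x 26 x 10 mm step, on that a round post of 22 mm diameter, from 18 to 52 mm above the origin (centre of the underside). x, y along the tray's sides. At the start in the index corner.
- die_bar: Steel die, 0.25 to 0.5 kg: flange 56 x 56 x 8 mm, on it a 26 x 26 x 10 mm step, on that a flat bar post 26 mm (along the die's x) x 12 mm (along its y), from 18 to 52 mm above the origin (centre of the underside). x, y along the tray's sides. At the start in the other of the two places beside the index corner, opposite the square-post die.
- ring_blank: Bystander: brass ring, 32 mm outside, 8 mm high, lying near the tray; leave alone. Origin at centre of underside.
- spare_die: Bystander: spare steel die block without a post, 56 x 56 x 18 mm, lying on the bench near the tray; leave alone. Origin at centre of underside.
- graver: Bystander: small hand tool, 150 mm long, lying on the bench beyond the tray; leave alone.
- tub: Bystander: white plastic tub, 100 mm wide, 80 mm high; leave alone. Origin at centre of underside.
- flux_jar: Bystander: amber glass jar, 68 mm wide, 75 mm high; leave alone. Origin at centre of underside.
- mandrel: Bystander: upright steel ring mandrel, 48 mm foot, 130 mm high; leave alone. Origin at centre of underside.

How it is judged:
On the way, in this order (a step that is already met when the one before it is completed fails the run):
1. the flat-bar die is in the place that was empty, diagonally opposite the index corner, and pressed home there with more than 4 N (x of die_bar in the frame of frame above 0.026 m and y of die_bar in the frame of frame below -0.026 m and contact force between die_bar and frame above 4 N), for 0.15 s.
2. the round-post die has left the index corner for the place beside it that the flat-bar die left, and is pressed home there with more than 4 N (((x of die_round in the frame of frame above 0.026 m and y of die_round in the frame of frame above 0.026 m) or (x of die_round in the frame of frame below -0.026 m and y of die_round in the frame of frame below -0.026 m)) and contact force between die_round and frame above 4 N and x of die_bar in the frame of frame above 0.026 m and y of die_bar in the frame of frame below -0.026 m), for 0.15 s.
3. the square-post die is in the index corner, pressed home there with more than 4 N (x of die_square in the frame of frame below -0.026 m and y of die_square in the frame of frame above 0.026 m and contact force between die_square and frame above 4 N and x of die_bar in the frame of frame above 0.026 m and y of die_bar in the frame of frame below -0.026 m and ((x of die_round in the frame of frame above 0.026 m and y of die_round in the frame of frame above 0.026 m) or (x of die_round in the frame of frame below -0.026 m and y of die_round in the frame of frame below -0.026 m))), for 0.15 s.
At the end, for the whole second after the job is handed in: The square-post die rests in the index corner, the flat-bar die diagonally opposite and the round-post die in the place that the flat-bar die left; each die's centre is more than 26 mm from the frame's centre lines in both x and y; all are released and at rest (x of die_square in the frame of frame below -0.026 m and y of die_square in the frame of frame above 0.026 m and x of die_bar in the frame of frame above 0.026 m and y of die_bar in the frame of frame below -0.026 m and ((x of die_round in the frame of frame above 0.026 m and y of die_round in the frame of frame above 0.026 m) or (x of die_round in the frame of frame below -0.026 m and y of die_round in the frame of frame below -0.026 m)) and linear speed of each of die_square, die_round, die_bar below 0.01 m/s); the robot touches nothing.
It fails at once if a die pressed on the tray's frame or stop strips with more than 20 N (contact force between any of die_square, die_round, die_bar and frame above 20 N).
It fails at once if two dies pressed on each other with more than 20 N (contact force between die_square and die_round above 20 N or contact force between any of die_square, die_round and die_bar above 20 N).
It fails at once if a die lifted out of the tray (10 mm above the sliding surface) (height (world z) of any of die_square, die_round, die_bar above 0.016 m).
It fails at once if a bystander moved more than 20 mm (distance of any of ring_blank, spare_die, graver, tub, flux_jar, mandrel from where it was at the start of the episode above 0.02 m).
It also fails if it takes over 64 s, if anything falls off the work surface, if the arm or the gripper's body presses on something with over 40 N, if the wrist force passes 120 N, or if a joint passes its speed limit or range.

## Robot

A 6-joint arm with a two-finger parallel gripper is mounted at the origin on the work surface. World frame = base frame: x ahead of the robot, y to its left, z up, the work surface at z = 0. Lengths are in m, angles in rad, forces in N, time in s.
With the tool pointing down it reaches from about 0.375 to 0.9 m from the base axis. Payload 3.1 kg.
Tool frame: the origin (TCP) lies at the very end of the fingers, on their centre line; the grasp point (between the pads) lies 19 mm behind it; y points along the fingers, x is the direction in which the jaws open and shut, and the axes are right-handed (so a half turn about y gives the same grasp; the last joint's range is limited). The gripper opens to 87 mm and grips with 3 to 60 N. Pads are 19 mm wide; open, the fingers measure 117 mm over their backs; the gripper's body (75 mm by 190 mm) begins 51 mm behind the grasp point.
Start: joints at [1.004, 0.527, 1.433, -0, 1.181, -0.178], TCP at [0.236, 0.579, 0.223] pointing down, gripper open.
Joint ranges: [-3.08, 3.08], [-0.75, 2.2], [0.22, 2.44], [-1.43, 4.57], [0, 2.65], [-2.85, 2.85]. Speed limits (rad/s): [2.79, 2.79, 3.14, 3.14, 3.14, 3.14].

## Interface

Orientations are given as a unit quaternion [x, y, z, w].
In Python, from rig import r gives the robot as it stands.
- The arm moves only by the tool servo_tool, never from a script. Its argument "plan" is a list that holds one entry, the list of rows, each a list of 7 numbers: the finger opening in cm, from 0 to 8.7, then the shift along the tool's x, y, z in cm, then the turn, a rotation vector about the tool's x, y, z in degrees. A call has 1 to 20 rows; each row is the pose to reach, as a shift and turn from the pose commanded when the call began, along the tool's axes at that moment; what a row does not reach only later rows make up. A row lasts 1/12 s, in which the tool goes at most 41.7 mm and 7.16 degrees, less where a joint would pass 70% of its speed; a pose out of reach is approached as far as the arm can. A call with a gripper value outside its range is refused whole. The fingers move at their own pace and stop on an object; "force" is the grip in N (left out, the last holds). Time passes only in rows, so rows that repeat a pose let the fingers close. It gives the time, the measured TCP pose, the force and the opening at its end, in the units of the state.
- r.get_state(): the state, without advancing time (a new reading comes with each control period).
- r.read_camera(name): name is "side" or "top" or "wrist"; returns a dict with "frame" (400x640x3 uint8, red, green, blue), "range_z" (400x640 float32, m along the optical axis (not along the pixel's ray), 0 where there is no reading), "fov_y" (degrees; the focal length in pixels is half the picture's height over the tangent of half this angle, whatever the lens; pixels are square), "cx", "cy" (the principal point, pixels), "xyz" and "rotation" of the camera in the world; the wrist camera has in their place "T_tool_cam" (4x4, takes a point from camera to tool coordinates, whose origin is the TCP and whose axes are the tool frame's). Camera axes: x right, y up, looking along -z (the intrinsics and any distortion apply to the point x, -y, -z); pixel columns grow to the right and rows downward; lengths in m; the calibration is good to about 2 mm. A picture is of the moment at which its call begins: read the wrist's pose just before it.
- r.sign_off(): hands the job in, once; it reports no verdict.
Trained networks look in a picture, given as the dict that the camera call returned (one of the last four; its "shot" number tells which), for a name from the list of things; names that differ only in an ending like _2 or _b are one class to them, and where a whole thing is asked for, a point or a joint stands for the part that bears it (a point fixed in the world has none). Each returns a list of dicts, best first, with "conf" (0 to 1); they miss things now and then, are a little off and sometimes report something else, mostly with a low value. They report only what shows in the picture. A call takes as long as a camera call.
- r.find_in(picture, target): "box" ([left, top, right, bottom] in pixels, round what is visible of it).
The state is a dict: "clock": time; "q": joint angles; "dq": joint speeds; "joint_efforts": joint torques, N m; "tcp_pos": TCP position; "orientation": TCP orientation; "ft_force": force on the tool from outside, world axes, zero at the start; "moment": the same for the moment, N m; "width": finger opening in m.
Only numpy, scipy, OpenCV 4.12 (cv2) and the standard library are available. Lean on these libraries where they do the work, as an engineer would, in place of code of your own. Each camera call takes 0.05 s, during which the arm holds its last target. There are 200 camera calls.

## Working session

There is one attempt and no reset: what is moved stays moved. The work goes in short steps, Python scripts to look and compute and a tool call to move; the robot and the scene stay as the last step left them, time stands still between calls to the robot, and variables do not carry over. Pictures are saved under pics/ and viewed, about 8 in all and at most 12, crops included, and the job is handed in when it is done.

Besides the shell and the picture viewer there is one more tool, called after ">>>" as name(argument=value, ...), one argument or row to a line, values as JSON. servo_tool: Moves the arm, as the interface text tells. Its arguments: {"type":"object","properties":{"plan":{"type":"array","items":{"type":"array","items":{"type":"array","items":{"type":"number"}}}},"force":{"type":"number"}},"required":["plan"]}

```bash
ls; mkdir -p pics; cat > h.py <<'E'
from rig import r
import numpy as np, cv2
from scipy.spatial.transform import Rotation as R
def shot(name,save=None):
    s=r.get_state(); p=r.read_camera(name)
    if name=='wrist':
        T=np.eye(4);T[:3,:3]=R.from_quat(s['orientation']).as_matrix();T[:3,3]=s['tcp_pos'];T=T@np.array(p['T_tool_cam'])
    else:
        T=np.eye(4);M=np.array(p['rotation'],float);T[:3,:3]=M if M.shape==(3,3) else R.from_quat(M).as_matrix();T[:3,3]=p['xyz']
    p['T']=T
    if save: cv2.imwrite('pics/'+save+'.png',p['frame'][:,:,::-1])
    return p
def world(p,u,v,z=None):
    f=200/np.tan(np.radians(p['fov_y'])/2)
    d=np.stack([(np.asarray(u)-p['cx'])/f,-(np.asarray(v)-p['cy'])/f,-np.ones_like(np.asarray(u,float))],-1)
    o=p['T'][:3,3]; w=d@p['T'][:3,:3].T
    if z is None:
        k=p['range_z'][np.asarray(v).astype(int),np.asarray(u).astype(int)]
    else: k=(z-o[2])/w[...,2]
    return o+w*np.asarray(k)[...,None]
E
python3 - <<'E'
from h import *
s=r.get_state();print({k:np.round(v,3) for k,v in s.items()})
for n in('top','side'):
    p=shot(n,n+'1');print(n,[k for k in p],p['fov_y'],p['xyz'],p['T'][:3,:3].round(2).tolist(),{k:p[k] for k in p if 'dist' in k})
    for t in('frame','die_square','die_round','die_bar','base','mandrel','tub','flux_jar'):
        for d in r.find_in(p,t)[:2]:
            b=d['box'];u,v=(b[0]+b[2])/2,(b[1]+b[3])/2
            print(t,round(d['conf'],2),np.round(b),world(p,u,v).round(3))
E
```

```text
pics
{'clock': np.float64(0.0), 'q': array([ 1.005,  0.528,  1.434,  0.   ,  1.181, -0.178]), 'dq': array([ 0.001,  0.002,  0.001, -0.   ,  0.   ,  0.001]), 'joint_efforts': array([-1.0000e-03, -4.4005e+01, -1.7659e+01,  6.3000e-02,  5.8000e-02,
       -0.0000e+00]), 'tcp_pos': array([0.236, 0.578, 0.222]), 'orientation': array([ 0.587,  0.394, -0.395, -0.587]), 'ft_force': array([-0.1  ,  0.434,  0.462]), 'moment': array([ 0.031,  0.016, -0.02 ]), 'width': np.float64(0.087)}
top ['frame', 'range_z', 'fov_y', 'cx', 'cy', 'xyz', 'rotation', 'shot', 'T'] 51.52488098649919 [ 0.40016349 -0.00849592  1.15583324] [[-0.0, 0.99, -0.15], [-1.0, -0.0, -0.02], [-0.02, 0.15, 0.99]] {}
frame 0.62 [271. 172. 340. 243.] [0.54  0.066 0.013]
die_square 0.92 [287. 184. 308. 208.] [0.564 0.085 0.057]
die_round 0.75 [284. 207. 305. 228.] [0.508 0.093 0.055]
die_round 0.44 [305. 209. 323. 232.] [0.5   0.039 0.06 ]
die_bar 0.62 [306. 208. 325. 232.] [0.501 0.036 0.058]
base 0.57 [272. 174. 343. 248.] [0.53 0.06 0.01]
mandrel 0.86 [170. 197. 200. 216.] [0.536 0.379 0.079]
tub 0.75 [443. 170. 488. 208.] [ 0.591 -0.381  0.002]
flux_jar 0.82 [463. 217. 494. 240.] [ 0.477 -0.386  0.074]
side ['frame', 'range_z', 'fov_y', 'cx', 'cy', 'xyz', 'rotation', 'shot', 'T'] 48.240384467622945 [0.32985069 0.66256583 0.81716151] [[-0.92, 0.3, -0.26], [-0.4, -0.67, 0.62], [0.01, 0.68, 0.74]] {}
frame 0.82 [286. 194. 386. 276.] [0.541 0.059 0.006]
die_square 0.59 [307. 219. 338. 250.] [0.563 0.091 0.033]
die_round 0.63 [327. 232. 355. 261.] [0.511 0.108 0.037]
die_bar 0.56 [340. 216. 368. 243.] [0.504 0.047 0.029]
die_bar 0.34 [402. 104. 434. 136.] [ 0.472 -0.37   0.059]
base 0.97 [281. 211. 389. 285.] [0.525 0.105 0.021]
mandrel 0.92 [256. 326. 282. 375.] [0.534 0.391 0.072]
mandrel 0.6 [341. 217. 367. 242.] [0.504 0.045 0.028]
tub 0.93 [362.  98. 400. 136.] [ 0.565 -0.316  0.075]
flux_jar 0.92 [402. 105. 433. 136.] [ 0.473 -0.371  0.054]
```

```bash
python3 - <<'E'
from h import *
s=r.get_state();M=R.from_quat(s['orientation']).as_matrix();print(M.round(3))
i=cv2.imread('pics/top1.png');cv2.imwrite('pics/c1.png',cv2.resize(i[120:300,190:430],None,fx=3.2,fy=3.2,interpolation=cv2.INTER_CUBIC))
print('shift to above tray (cm)',M.T@(np.array([.535,.063,.24])-s['tcp_pos'])*100)
E
```

```text
[[ 0.378  0.    -0.926]
 [ 0.926  0.     0.378]
 [ 0.    -1.     0.   ]]
shift to above tray (cm) [-36.43471959  -1.74338728 -47.15046751]
```

View pics/c1.png

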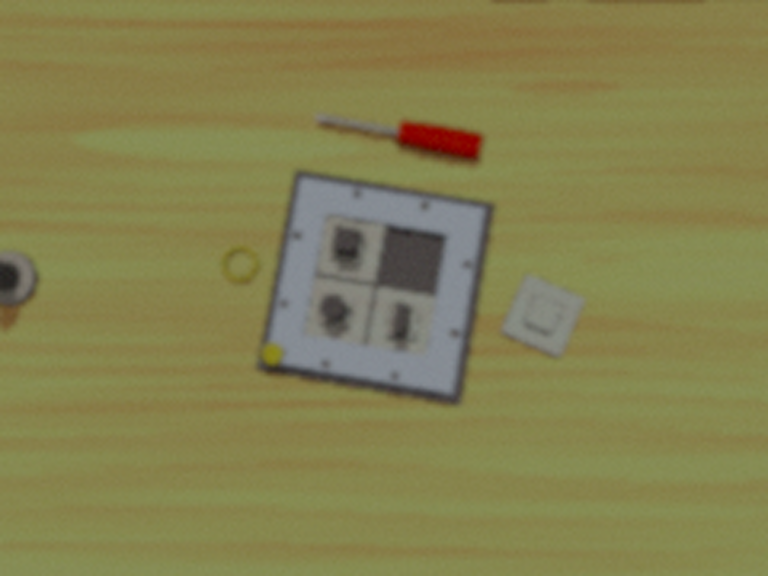

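>>> servo_tool(
  plan=[
    [[5,-36.4,-1.7,-47.2,0,77.4,0],[5,-36.4,-1.7,-47.2,0,77.4,0],[5,-36.4,-1.7,-47.2,0,77.4,0],[5,-36.4,-1.7,-47.2,0,77.4,0],[5,-36.4,-1.7,-47.2,0,77.4,0],[5,-36.4,-1.7,-47.2,0,77.4,0],[5,-36.4,-1.7,-47.2,0,77.4,0],[5,-36.4,-1.7,-47.2,0,77.4,0],[5,-36.4,-1.7,-47.2,0,77.4,0],[5,-36.4,-1.7,-47.2,0,77.4,0],[5,-36.4,-1.7,-47.2,0,77.4,0],[5,-36.4,-1.7,-47.2,0,77.4,0],[5,-36.4,-1.7,-47.2,0,77.4,0],[5,-36.4,-1.7,-47.2,0,77.4,0],[5,-36.4,-1.7,-47.2,0,77.4,0],[5,-36.4,-1.7,-47.2,0,77.4,0],[5,-36.4,-1.7,-47.2,0,77.4,0],[5,-36.4,-1.7,-47.2,0,77.4,0]],
  ],
  force=10,
)

```text
clock: 2.4
tcp_pos: [0.5344, 0.0642, 0.2393]
orientation: [-0.704, 0.06, -0.058, 0.705]
ft_force: [-0.2, -0.0, -0.6]
width: 0.0503
```

```bash
python3 - <<'E'
from h import *
s=r.get_state();M=R.from_quat(s['orientation']).as_matrix();print(s['clock'],s['tcp_pos'],s['ft_force'],s['q'].round(3) if hasattr(s['q'],'round') else s['q']);print(M.round(3))
p=shot('wrist','w1');print(p['T'].round(3),p['fov_y'],p['cx'],p['cy'])
import pickle;pickle.dump(p,open('w1.pkl','wb'))
for t in('frame','die_square','die_round','die_bar','index','base'):
    for d in r.find_in(p,t)[:1]:print(t,round(d['conf'],2),np.round(d['box']))
E
```

```text
2.4 [0.53439709 0.06422733 0.23927777] [-0.20998795 -0.03206086 -0.61607278] [-8.800e-02  3.910e-01  1.630e+00  1.000e-03  1.123e+00  7.800e-02]
[[ 0.986 -0.002  0.166]
 [-0.166  0.001  0.986]
 [-0.002 -1.     0.001]]
[[ 0.986  0.162  0.042  0.544]
 [-0.168  0.955  0.243  0.131]
 [-0.    -0.247  0.969  0.401]
 [ 0.     0.     0.     1.   ]] 60.377195277085065 316.4256254724223 199.49888331828825
frame 0.66 [239.  97. 399. 244.]
die_square 0.87 [319. 128. 368. 172.]
die_round 0.94 [271. 125. 319. 173.]
die_bar 0.98 [275. 173. 319. 221.]
index 0.64 [242.  96. 398. 241.]
base 0.68 [240.  91. 402. 246.]
```

View pics/w1.png

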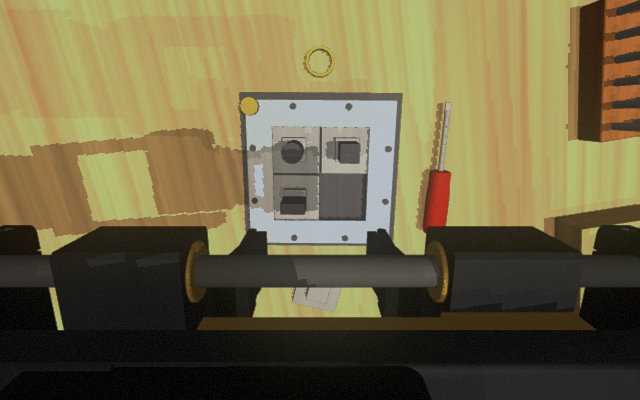

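```bash
cat > tops.py <<'E'
from h import *
def tops(p,roi=(225,85,415,260),zr=(.048,.068)):
    u,v=np.meshgrid(np.arange(roi[0],roi[2]),np.arange(roi[1],roi[3]));W=world(p,u,v)
    ok=(p['range_z'][v,u]>0)
    m=(ok&(W[...,2]>zr[0])&(W[...,2]<zr[1])).astype(np.uint8)
    n,l,st,_=cv2.connectedComponentsWithStats(m)
    for i in range(1,n):
        if st[i,4]>60:
            q=W[l==i];xy=q[:,:2].astype(np.float32);rc=cv2.minAreaRect((xy*1000))
            print('top n',st[i,4],'px',st[i,:4]+[roi[0],roi[1],0,0],'med z',np.median(q[:,2]).round(4),'rect c',np.round(rc[0],1),'size',np.round(rc[1],1),'ang',round(rc[2],1))
    return W,ok
E
python3 - <<'E'
from tops import *
import pickle
p=pickle.load(open('w1.pkl','rb'))
W,ok=tops(p)
m=ok&(W[...,2]>.012)&(W[...,2]<.026)
n,l,st,_=cv2.connectedComponentsWithStats(m.astype(np.uint8));i=1+st[1:,4].argmax()
q=W[l==i];rc=cv2.minAreaRect((q[:,:2]*1000).astype(np.float32));print('frame z',np.median(q[:,2]),rc)
# ray intersect of box edges: posts & frame corners
for nm,u,v,z in[('fr TL',240,94,.019),('fr TR',401,94,.019),('fr BL',247,244,.019),('fr BR',394,244,.019)]:print(nm,world(p,u,v,z).round(4))
E
```

```text
top n 377 px [281 141  22  23] med z 0.057 rect c [513.  96.] size [21.3 21. ] ang 36.1
top n 426 px [339 143  21  21] med z 0.0571 rect c [570.1  85.9] size [20.1 19.9] ang 79.9
top n 331 px [280 201  25  14] med z 0.057 rect c [502.9  39. ] size [12.7 25.4] ang 80.8
frame z 0.01784661316417574 ((536.7188720703125, 62.35438537597656), (162.57937622070312, 163.43519592285156), 80.08915710449219)
fr TL [0.4673 0.1625 0.019 ]
fr TR [0.636  0.1338 0.019 ]
fr BL [ 0.4378 -0.005   0.019 ]
fr BR [ 0.6095 -0.0342  0.019 ]
```

>>> servo_tool(
  plan=[
    [[5,-2.7,5,-3.0,0,0,0],[5,-2.7,10,-3.0,0,0,0],[5,-2.7,14,-3.0,0,0,0],[5,-2.7,16,-3.0,0,0,0],[5,-2.7,16.5,-3.0,0,0,0],[5,-2.7,16.5,-3.0,0,0,0],[5,-2.7,16.5,-3.0,0,0,0],[5,-2.7,16.5,-3.0,0,0,0]],
  ],
)

```text
clock: 3.42
tcp_pos: [0.5062, 0.0381, 0.0766]
orientation: [0.705, -0.057, 0.061, -0.705]
ft_force: [0.1, -0.3, 0.3]
width: 0.05
```

```bash
cat > st.py <<'E'
from h import *
import sys
c=np.array([.5367,.0624]);a=np.radians(-9.9);ex=np.array([np.cos(a),np.sin(a)]);ey=np.array([-ex[1],ex[0]])
s=r.get_state();M=R.from_quat(s['orientation']).as_matrix();t=np.array(s['tcp_pos']);f=np.array(s['ft_force'])
print('clk',s['clock'],'tcp in frame mm',((t[:2]-c)@ex*1000).round(1),((t[:2]-c)@ey*1000).round(1),'z',(t[2]*1000).round(1),'f frame',(f[:2]@ex).round(2),(f[:2]@ey).round(2),f[2].round(2),'w',round(s['width']*1000,1))
print('toolx deg',np.degrees(np.arctan2(M[1,0],M[0,0])).round(1), M[:,1].round(3))
if len(sys.argv)>2:
    g=c+ex*float(sys.argv[1])/1e3+ey*float(sys.argv[2])/1e3
    print('to go tool cm',(M.T@(np.array([*g,float(sys.argv[3])/1e3])-t)*100).round(2))
E
python3 st.py -29.3 -28.9 29
python3 - <<'E'
from h import *
p=shot('wrist','w2')
for t in('die_bar',):
    for d in r.find_in(p,t)[:1]:
        b=d['box'];print(b)
from tops import tops
tops(p,(150,60,500,400))
E
```

```text
clk 3.4167 tcp in frame mm -25.9 -29.2 z 76.6 f frame 0.2 -0.29 0.28 w 50.0
toolx deg -9.6 [ 0.005 -0.001 -1.   ]
to go tool cm [-0.36  4.76  0.03]
[276.9, 171.2, 356.0, 251.6]
top n 1362 px [292 108  43  44] med z 0.0572 rect c [513.1  96. ] size [20.8 20.6] ang 34.4
top n 1637 px [401 111  45  40] med z 0.0571 rect c [569.9  85.9] size [20.  20.5] ang 79.0
top n 1140 px [290 220  46  26] med z 0.0569 rect c [502.9  39. ] size [12.6 25.8] ang 79.9
```

View pics/w2.png

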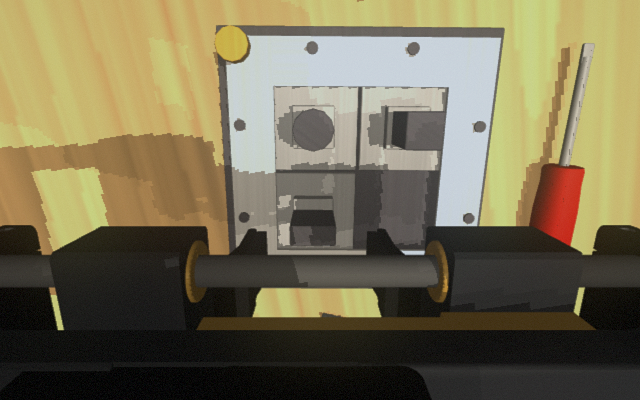

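>>> servo_tool(
  plan=[
    [[5,-0.35,2,0,0,0,0],[5,-0.35,4,0,0,0,0],[5,-0.35,4.7,0,0,0,0],[5,-0.35,4.7,0,0,0,0],[5,-0.35,4.7,0,0,0,0],[5,-0.35,4.7,0,0,0,0]],
  ],
)

```text
clock: 4.02
tcp_pos: [0.5016, 0.0386, 0.0287]
orientation: [0.705, -0.058, 0.06, -0.705]
ft_force: [-0.7, -0.2, 0.2]
width: 0.0499
```

```bash
python3 st.py -29.3 -28.9 29
```

```text
clk 4.0167 tcp in frame mm -30.5 -29.5 z 28.7 f frame -0.67 -0.34 0.21 w 49.9
toolx deg -9.6 [ 0.002 -0.    -1.   ]
to go tool cm [ 0.12 -0.03  0.06]
```

>>> servo_tool(
  plan=[
    [[2,0.1,0,0.05,0,0,0],[2,0.1,0,0.05,0,0,0],[2,0.1,0,0.05,0,0,0],[2,0.1,0,0.05,0,0,0],[2,0.1,0,0.05,0,0,0],[2,0.1,0,0.05,0,0,0]],
  ],
  force=10,
)

```text
clock: 4.52
tcp_pos: [0.5029, 0.0388, 0.0279]
orientation: [0.705, -0.058, 0.06, -0.705]
ft_force: [2.2, 0.0, 2.2]
width: 0.0259
```

```bash
python3 st.py 29 -28.9 29
```

```text
clk 4.5167 tcp in frame mm -29.2 -29.1 z 27.9 f frame 2.2 0.39 2.24 w 25.9
toolx deg -9.6 [ 0.003 -0.    -1.   ]
to go tool cm [ 5.82 -0.09 -0.01]
```

>>> servo_tool(
  plan=[
    [[2,0.4,-0.05,0,0,0,0],[2,0.9,-0.05,0,0,0,0],[2,1.4,-0.05,0,0,0,0],[2,1.9,-0.05,0,0,0,0],[2,2.4,-0.05,0,0,0,0],[2,2.9,-0.05,0,0,0,0],[2,3.4,-0.05,0,0,0,0],[2,3.9,-0.05,0,0,0,0],[2,4.4,-0.05,0,0,0,0],[2,4.8,-0.05,0,0,0,0],[2,5.1,-0.05,0,0,0,0],[2,5.3,-0.05,0,0,0,0],[2,5.4,-0.05,0,0,0,0],[2,5.4,-0.05,0,0,0,0]],
  ],
)

```text
clock: 5.68
tcp_pos: [0.5496, 0.0309, 0.0278]
orientation: [-0.704, 0.063, -0.055, 0.705]
ft_force: [-6.9, 1.2, 8.0]
width: 0.0262
```

```bash
python3 st.py 29 -28.9 28.5
```

```text
clk 5.6833 tcp in frame mm 18.1 -28.8 z 27.8 f frame -7.05 0.03 7.97 w 26.2
toolx deg -9.6 [-0.011  0.002 -1.   ]
to go tool cm [ 1.09 -0.08 -0.02]
```

>>> servo_tool(
  plan=[
    [[2,0,-0.1,0,0,0,0],[2,0,-0.1,0,0,0,0]],
  ],
)

```text
clock: 5.85
tcp_pos: [0.5541, 0.0301, 0.0284]
orientation: [-0.705, 0.06, -0.059, 0.705]
ft_force: [-0.1, 0.0, -5.7]
width: 0.0259
```

```bash
python3 st.py 29 -28.9 28.5
```

```text
clk 5.85 tcp in frame mm 22.7 -28.8 z 28.4 f frame -0.1 0.03 -5.69 w 25.9
toolx deg -9.6 [-0.002  0.    -1.   ]
to go tool cm [ 0.63 -0.01 -0.01]
```

>>> servo_tool(
  plan=[
    [[2,0.15,0.04,0,0,0,0],[2,0.3,0.04,0,0,0,0],[2,0.4,0.04,0,0,0,0],[2,0.5,0.04,0,0,0,0],[2,0.5,0.04,0,0,0,0]],
  ],
)

```text
clock: 6.27
tcp_pos: [0.5603, 0.0289, 0.0285]
orientation: [0.705, -0.059, 0.06, -0.705]
ft_force: [0.5, 0.5, -5.3]
width: 0.0258
```

```bash
python3 st.py 29 -28.9 28.5
```

```text
clk 6.2667 tcp in frame mm 29.0 -28.9 z 28.5 f frame 0.41 0.53 -5.34 w 25.8
toolx deg -9.6 [ 0. -0. -1.]
to go tool cm [ 0. -0.  0.]
```

>>> servo_tool(
  plan=[
    [[2,0.05,0.05,0,0,0,0],[2,0.1,0.05,0,0,0,0],[2,0.15,0.05,0,0,0,0]],
  ],
)

```text
clock: 6.52
tcp_pos: [0.5612, 0.0289, 0.0281]
orientation: [-0.705, 0.059, -0.059, 0.705]
ft_force: [0.0, -0.7, -5.2]
width: 0.0261
```

```bash
python3 st.py 29 -28.9 28.5
```

```text
clk 6.5167 tcp in frame mm 29.9 -28.8 z 28.1 f frame 0.13 -0.72 -5.16 w 26.1
toolx deg -9.6 [-0.  0. -1.]
to go tool cm [-0.09 -0.04 -0.01]
```

>>> servo_tool(
  plan=[
    [[2,0.05,0,0,0,0,0],[2,0.1,0,0,0,0,0],[2,0.15,0,0,0,0,0],[2,0.2,0,0,0,0,0]],
  ],
)

```text
clock: 6.85
tcp_pos: [0.5624, 0.0287, 0.0281]
orientation: [-0.705, 0.06, -0.059, 0.705]
ft_force: [-1.1, -0.7, -4.8]
width: 0.0258
```

```bash
python3 st.py 29 -28.9 28.5|head -1
```

```text
clk 6.85 tcp in frame mm 31.1 -28.8 z 28.1 f frame -0.97 -0.87 -4.79 w 25.8
```

>>> servo_tool(
  plan=[
    [[2,0.05,0,0,0,0,0],[2,0.1,0,0,0,0,0],[2,0.15,0,0,0,0,0],[2,0.2,0,0,0,0,0]],
  ],
)

```text
clock: 7.18
tcp_pos: [0.5627, 0.0287, 0.0279]
orientation: [-0.704, 0.061, -0.057, 0.705]
ft_force: [-6.2, 1.8, 0.2]
width: 0.0258
```

```bash
python3 st.py 29 -28.9 28.5|head -1
```

```text
clk 7.1833 tcp in frame mm 31.4 -28.7 z 27.9 f frame -6.42 0.75 0.21 w 25.8
```

>>> servo_tool(
  plan=[
    [[2,0.03,0,0,0,0,0],[2,0.03,0,0,0,0,0]],
  ],
)

```text
clock: 7.35
tcp_pos: [0.5627, 0.0287, 0.0279]
orientation: [-0.704, 0.061, -0.057, 0.705]
ft_force: [-5.3, 1.1, -0.7]
width: 0.0259
```

```bash
python3 st.py 29 -28.9 28.5|head -1
```

```text
clk 7.35 tcp in frame mm 31.4 -28.7 z 27.9 f frame -5.42 0.16 -0.72 w 25.9
```

>>> servo_tool(
  plan=[
    [[2,0.05,0,0,0,0,0],[2,0.1,0,0,0,0,0],[2,0.1,0,0,0,0,0]],
  ],
)

```text
clock: 7.6
tcp_pos: [0.5627, 0.0287, 0.028]
orientation: [-0.704, 0.062, -0.056, 0.705]
ft_force: [-7.2, 1.1, 1.4]
width: 0.0262
```

```bash
python3 st.py 29 -28.9 28.5
```

```text
clk 7.6 tcp in frame mm 31.4 -28.7 z 28.0 f frame -7.24 -0.12 1.36 w 26.2
toolx deg -9.6 [-0.008  0.001 -1.   ]
to go tool cm [-0.24 -0.05 -0.02]
```

>>> servo_tool(
  plan=[
    [[2,0.05,0,0,0,0,0],[2,0.1,0,0,0,0,0],[2,0.15,0,0,0,0,0],[2,0.19,0,0,0,0,0],[2,0.19,0,0,0,0,0],[2,0.19,0,0,0,0,0],[2,0.19,0,0,0,0,0]],
  ],
)

```text
clock: 8.18
tcp_pos: [0.5628, 0.0287, 0.0281]
orientation: [-0.704, 0.063, -0.055, 0.705]
ft_force: [-9.8, 1.4, 4.6]
width: 0.0261
```

```bash
python3 st.py 29 -28.9 28.5
```

```text
clk 8.1833 tcp in frame mm 31.5 -28.7 z 28.1 f frame -9.9 -0.29 4.59 w 26.1
toolx deg -9.6 [-0.011  0.002 -1.   ]
to go tool cm [-0.25 -0.04 -0.02]
```

>>> servo_tool(
  plan=[
    [[2,0.05,-0.03,0,0,0,0],[2,0.08,-0.04,0,0,0,0],[2,0.08,-0.04,0,0,0,0],[2,0.08,-0.04,0,0,0,0],[2,0.08,-0.04,0,0,0,0],[2,0.08,-0.04,0,0,0,0]],
  ],
)

```text
clock: 8.68
tcp_pos: [0.5628, 0.0287, 0.0281]
orientation: [-0.704, 0.064, -0.054, 0.705]
ft_force: [-10.7, 1.3, 3.3]
width: 0.0258
```

```bash
python3 st.py 31.3 -28.9 28
```

```text
clk 8.6833 tcp in frame mm 31.6 -28.7 z 28.1 f frame -10.71 -0.58 3.25 w 25.8
toolx deg -9.6 [-0.013  0.002 -1.   ]
to go tool cm [-0.03  0.01 -0.02]
```

>>> servo_tool(
  plan=[
    [[2,-0.2,0,0,0,0,0],[2,-0.45,0,0,0,0,0],[2,-0.45,0,0,0,0,0],[5,-0.45,0,0,0,0,0],[5,-0.45,0,0,0,0,0],[5,-0.45,0,0,0,0,0],[5,-0.45,-1,0,0,0,0],[5,-0.45,-4,0,0,0,0],[5,-0.45,-5,0,0,0,0],[5,-0.45,-5,0,0,0,0]],
  ],
)

```text
clock: 9.52
tcp_pos: [0.5688, 0.0276, 0.0824]
orientation: [0.705, -0.056, 0.063, -0.704]
ft_force: [-0.1, -0.7, 0.4]
width: 0.0497
```

```bash
python3 st.py -29.1 29.0 80; python3 - <<'E'
from tops import *
p=shot('wrist','w3');tops(p,(150,40,520,400))
E
```

```text
clk 9.5167 tcp in frame mm 37.6 -28.7 z 82.4 f frame -0.02 -0.69 0.44 w 49.7
toolx deg -9.6 [ 0.01  -0.002 -1.   ]
to go tool cm [-6.65  0.17  5.81]
top n 1454 px [173 109  46  42] med z 0.057 rect c [513.2  96. ] size [21.5 21.2] ang 3.9
top n 1399 px [284 112  38  38] med z 0.0571 rect c [570.1  85.7] size [19.7 19.8] ang 79.4
top n 1047 px [283 218  45  24] med z 0.057 rect c [561.6  29.4] size [12.  25.6] ang 79.4
```

>>> servo_tool(
  plan=[
    [[5,-6.65,0,5.8,0,-90,0],[5,-6.65,0,5.8,0,-90,0],[5,-6.65,0,5.8,0,-90,0],[5,-6.65,0,5.8,0,-90,0],[5,-6.65,0,5.8,0,-90,0],[5,-6.65,0,5.8,0,-90,0],[5,-6.65,0,5.8,0,-90,0],[5,-6.65,0,5.8,0,-90,0],[5,-6.65,0,5.8,0,-90,0],[5,-6.65,0,5.8,0,-90,0],[5,-6.65,0,5.8,0,-90,0],[5,-6.65,0,5.8,0,-90,0],[5,-6.65,0,5.8,0,-90,0],[5,-6.65,0,5.8,0,-90,0],[5,-6.65,0,5.8,0,-90,0],[5,-6.65,0,5.8,0,-90,0]],
  ],
)

```text
clock: 10.9
tcp_pos: [0.5087, 0.0965, 0.0781]
orientation: [-0.54, -0.456, 0.456, 0.541]
ft_force: [0.2, -0.4, -0.0]
width: 0.0501
```

```bash
python3 st.py -29.1 29.0 29
```

```text
clk 10.9 tcp in frame mm -33.4 28.8 z 78.1 f frame 0.23 -0.33 -0.0 w 50.1
toolx deg 80.3 [-0.  0. -1.]
to go tool cm [ 0.02  4.91 -0.44]
```

>>> servo_tool(
  plan=[
    [[5,0,1,-0.4,0,0,0],[5,0,3,-0.4,0,0,0],[5,0,4.6,-0.4,0,0,0],[5,0,4.9,-0.4,0,0,0],[5,0,4.9,-0.4,0,0,0],[5,0,4.9,-0.4,0,0,0],[5,0,4.9,-0.4,0,0,0]],
  ],
)

```text
clock: 11.48
tcp_pos: [0.5134, 0.0959, 0.03]
orientation: [0.54, 0.457, -0.456, -0.54]
ft_force: [0.2, -0.9, 0.8]
width: 0.0501
```

```bash
python3 st.py -29.1 29.0 29
```

```text
clk 11.4833 tcp in frame mm -28.8 29.0 z 30.0 f frame 0.35 -0.81 0.82 w 50.1
toolx deg 80.4 [ 0.001 -0.    -1.   ]
to go tool cm [0.   0.1  0.03]
```

>>> servo_tool(
  plan=[
    [[1.8,0,0,0,0,0,0],[1.8,0,0,0,0,0,0],[1.8,0,0,0,0,0,0],[1.8,0,0,0,0,0,0],[1.8,0,0,0,0,0,0],[1.8,0,0,0,0,0,0]],
  ],
  force=10,
)

```text
clock: 11.98
tcp_pos: [0.5128, 0.0959, 0.0297]
orientation: [0.54, 0.456, -0.456, -0.54]
ft_force: [-0.5, 0.3, 2.9]
width: 0.0218
```

```bash
python3 st.py -29.1 -29 29
```

```text
clk 11.9833 tcp in frame mm -29.3 28.9 z 29.7 f frame -0.5 0.22 2.9 w 21.8
toolx deg 80.4 [ 0. -0. -1.]
to go tool cm [-5.79  0.07  0.01]
```

>>> servo_tool(
  plan=[
    [[1.8,-0.4,-0.03,0,0,0,0],[1.8,-0.9,-0.03,0,0,0,0],[1.8,-1.4,-0.03,0,0,0,0],[1.8,-1.9,-0.03,0,0,0,0],[1.8,-2.4,-0.03,0,0,0,0],[1.8,-2.9,-0.03,0,0,0,0],[1.8,-3.4,-0.03,0,0,0,0],[1.8,-3.9,-0.03,0,0,0,0],[1.8,-4.4,-0.03,0,0,0,0],[1.8,-4.8,-0.03,0,0,0,0],[1.8,-5.1,-0.03,0,0,0,0],[1.8,-5.3,-0.03,0,0,0,0],[1.8,-5.4,-0.03,0,0,0,0],[1.8,-5.4,-0.03,0,0,0,0],[1.8,-5.4,-0.03,0,0,0,0]],
  ],
)

```text
clock: 13.23
tcp_pos: [0.5037, 0.0427, 0.0298]
orientation: [-0.54, -0.456, 0.456, 0.54]
ft_force: [0.8, -0.2, -2.0]
width: 0.0218
```

```bash
python3 st.py -29.1 -29 29
```

```text
clk 13.2333 tcp in frame mm -29.1 -25.1 z 29.8 f frame 0.78 -0.09 -2.01 w 21.8
toolx deg 80.4 [-0.  0. -1.]
to go tool cm [-0.39  0.08 -0.  ]
```

Now the approach, 0.5 mm per row.

>>> servo_tool(
  plan=[
    [[1.8,-0.1,0,0,0,0,0],[1.8,-0.2,0,0,0,0,0],[1.8,-0.3,0,0,0,0,0],[1.8,-0.4,0,0,0,0,0],[1.8,-0.45,0,0,0,0,0],[1.8,-0.5,0,0,0,0,0],[1.8,-0.55,0,0,0,0,0]],
  ],
)

```text
clock: 13.82
tcp_pos: [0.5028, 0.0372, 0.0298]
orientation: [-0.54, -0.456, 0.456, 0.54]
ft_force: [1.1, 0.4, -3.6]
width: 0.0216
```

```bash
python3 st.py -29.1 -29 29|head -1
```

```text
clk 13.8167 tcp in frame mm -29.1 -30.7 z 29.8 f frame 1.02 0.59 -3.59 w 21.6
```

>>> servo_tool(
  plan=[
    [[1.8,-0.05,0,0,0,0,0],[1.8,-0.1,0,0,0,0,0],[1.8,-0.15,0,0,0,0,0],[1.8,-0.2,0,0,0,0,0]],
  ],
)

```text
clock: 14.15
tcp_pos: [0.5025, 0.0352, 0.0298]
orientation: [-0.54, -0.456, 0.456, 0.54]
ft_force: [-0.4, 0.0, -3.4]
width: 0.0222
```

```bash
python3 st.py -29.1 -29 29|head -1
```

```text
clk 14.15 tcp in frame mm -29.1 -32.7 z 29.8 f frame -0.38 -0.05 -3.4 w 22.2
```

>>> servo_tool(
  plan=[
    [[1.8,-0.05,0,0,0,0,0],[1.8,-0.1,0,0,0,0,0],[1.8,-0.15,0,0,0,0,0],[1.8,-0.2,0,0,0,0,0]],
  ],
)

```text
clock: 14.48
tcp_pos: [0.5022, 0.0333, 0.0298]
orientation: [-0.54, -0.456, 0.456, 0.54]
ft_force: [0.3, 0.4, -2.6]
width: 0.0217
```

```bash
python3 st.py -29.1 -29 29|head -1
```

```text
clk 14.4833 tcp in frame mm -29.0 -34.6 z 29.8 f frame 0.22 0.45 -2.62 w 21.7
```

>>> servo_tool(
  plan=[
    [[1.8,-0.05,0,0,0,0,0],[1.8,-0.1,0,0,0,0,0],[1.8,-0.15,0,0,0,0,0],[1.8,-0.2,0,0,0,0,0]],
  ],
)

```text
clock: 14.82
tcp_pos: [0.5018, 0.0313, 0.0299]
orientation: [0.54, 0.456, -0.456, -0.54]
ft_force: [0.3, -0.1, -1.8]
width: 0.0217
```

```bash
python3 st.py -29.1 -29 29|head -1
```

```text
clk 14.8167 tcp in frame mm -29.0 -36.7 z 29.9 f frame 0.27 -0.07 -1.77 w 21.7
```

>>> servo_tool(
  plan=[
    [[1.8,-0.05,0,0,0,0,0],[1.8,-0.1,0,0,0,0,0],[1.8,-0.15,0,0,0,0,0],[1.8,-0.2,0,0,0,0,0]],
  ],
)

```text
clock: 15.15
tcp_pos: [0.5016, 0.0299, 0.03]
orientation: [-0.54, -0.456, 0.456, 0.541]
ft_force: [1.6, 4.9, -1.7]
width: 0.0221
```

```bash
python3 st.py -29.1 -29 29|head -1
```

```text
clk 15.15 tcp in frame mm -29.0 -38.0 z 30.0 f frame 0.69 5.12 -1.73 w 22.1
```

>>> servo_tool(
  plan=[
    [[1.8,-0.03,0,0,0,0,0],[1.8,-0.05,0,0,0,0,0],[1.8,-0.05,0,0,0,0,0]],
  ],
)

```text
clock: 15.4
tcp_pos: [0.5016, 0.0299, 0.03]
orientation: [-0.54, -0.457, 0.456, 0.541]
ft_force: [1.0, 7.3, -2.3]
width: 0.0217
```

```bash
python3 st.py -29.1 -29 29|head -1
```

```text
clk 15.4 tcp in frame mm -29.0 -38.1 z 30.0 f frame -0.22 7.33 -2.27 w 21.7
```

>>> servo_tool(
  plan=[
    [[1.8,-0.04,0,0,0,0,0],[1.8,-0.08,0,0,0,0,0],[1.8,-0.08,0,0,0,0,0],[1.8,-0.08,0,0,0,0,0],[1.8,-0.08,0,0,0,0,0],[1.8,-0.08,0,0,0,0,0]],
  ],
)

```text
clock: 15.9
tcp_pos: [0.5015, 0.0297, 0.0302]
orientation: [-0.54, -0.457, 0.455, 0.541]
ft_force: [1.1, 8.0, 0.1]
width: 0.0214
```

```bash
python3 st.py -29.1 -29 29
```

```text
clk 15.9 tcp in frame mm -29.0 -38.3 z 30.2 f frame -0.34 8.07 0.13 w 21.4
toolx deg 80.3 [ 0.001  0.002 -1.   ]
to go tool cm [0.93 0.12 0.01]
```

>>> servo_tool(
  plan=[
    [[1.8,-0.04,0,0,0,0,0],[1.8,-0.08,0,0,0,0,0],[1.8,-0.08,0,0,0,0,0],[1.8,-0.08,0,0,0,0,0],[1.8,-0.08,0,0,0,0,0]],
  ],
)

```text
clock: 16.32
tcp_pos: [0.5015, 0.0294, 0.0304]
orientation: [-0.54, -0.457, 0.455, 0.541]
ft_force: [1.9, 10.6, 3.1]
width: 0.0216
```

```bash
python3 st.py -29.1 -29 29
```

```text
clk 16.3167 tcp in frame mm -29.0 -38.5 z 30.4 f frame 0.03 10.79 3.09 w 21.6
toolx deg 80.3 [ 0.001  0.003 -1.   ]
to go tool cm [0.95 0.15 0.01]
```

>>> servo_tool(
  plan=[
    [[1.8,-0.03,0,0,0,0,0],[1.8,-0.03,0,0,0,0,0],[1.8,-0.03,0,0,0,0,0],[1.8,0.1,0,0,0,0,0],[1.8,0.25,0,0,0,0,0],[1.8,0.25,0,0,0,0,0],[5,0.25,0,0,0,0,0],[5,0.25,0,0,0,0,0],[5,0.25,0,0,0,0,0],[5,0.25,-1,0,0,0,0],[5,0.25,-4,0,0,0,0],[5,0.25,-5,0,0,0,0],[5,0.25,-5,0,0,0,0],[5,0.25,-5,0,0,0,0]],
  ],
)

```text
clock: 17.48
tcp_pos: [0.5021, 0.0295, 0.0807]
orientation: [0.541, 0.457, -0.456, -0.54]
ft_force: [0.8, -0.1, -0.5]
width: 0.0494
```

```bash
python3 - <<'E'
from tops import *
p=shot('wrist','w4');tops(p,(0,0,640,400))
E
python3 st.py 29 29 80
```

```text
top n 1179 px [299 212  38  40] med z 0.0571 rect c [501.4  30.1] size [21.1 21.3] ang 37.1
top n 352 px [322 298  20  19] med z 0.0566 rect c [551.6  30.5] size [11.9  8. ] ang 80.5
clk 17.5333 tcp in frame mm -29.1 -38.3 z 79.9 f frame 0.18 -0.7 0.36 w 50.0
toolx deg 80.4 [ 0. -0. -1.]
to go tool cm [ 6.71 -0.   -5.84]
```

View pics/w4.png

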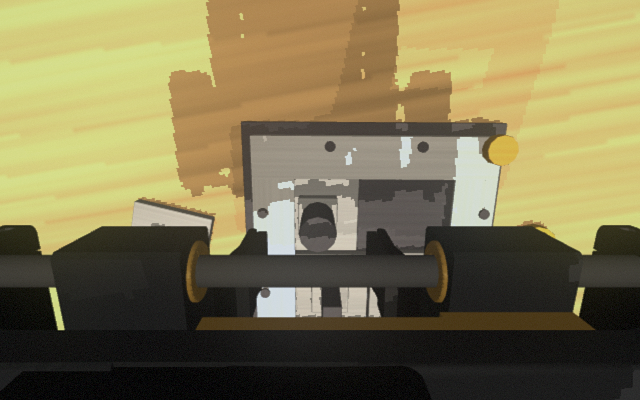

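>>> servo_tool(
  plan=[
    [[5,6.7,0,-5.8,0,90,0],[5,6.7,0,-5.8,0,90,0],[5,6.7,0,-5.8,0,90,0],[5,6.7,0,-5.8,0,90,0],[5,6.7,0,-5.8,0,90,0],[5,6.7,0,-5.8,0,90,0],[5,6.7,0,-5.8,0,90,0],[5,6.7,0,-5.8,0,90,0],[5,6.7,0,-5.8,0,90,0],[5,6.7,0,-5.8,0,90,0],[5,6.7,0,-5.8,0,90,0],[5,6.7,0,-5.8,0,90,0],[5,6.7,0,-5.8,0,90,0],[5,6.7,0,-5.8,0,90,0],[5,6.7,0,-5.8,0,90,0],[5,6.7,0,-5.8,0,90,0]],
  ],
)

```text
clock: 18.87
tcp_pos: [0.5694, 0.0861, 0.079]
orientation: [0.705, -0.059, 0.058, -0.705]
ft_force: [-0.8, -0.3, -0.2]
width: 0.0502
```

```bash
python3 st.py 28.9 28.8 29.5; python3 - <<'E'
from tops import *
p=shot('wrist','w5');tops(p,(0,0,640,400))
E
```

```text
clk 18.8667 tcp in frame mm 28.1 29.0 z 79.0 f frame -0.7 -0.38 -0.2 w 50.2
toolx deg -9.5 [-0.002  0.    -1.   ]
to go tool cm [ 0.08  4.95 -0.01]
top n 1294 px [303 213  35  38] med z 0.057 rect c [570.2  86.3] size [20.1 19.6] ang 80.2
top n 376 px [300 307  43  10] med z 0.0533 rect c [562.3  34.7] size [ 2.2 25.9] ang 80.9
```

>>> servo_tool(
  plan=[
    [[5,0.05,1,0,0,0,0],[5,0.05,3,0,0,0,0],[5,0.05,4.6,0,0,0,0],[5,0.05,4.85,0,0,0,0],[5,0.05,4.85,0,0,0,0],[5,0.05,4.85,0,0,0,0],[5,0.05,4.85,0,0,0,0],[5,0.05,4.85,0,0,0,0]],
  ],
)

```text
clock: 19.58
tcp_pos: [0.5712, 0.086, 0.0322]
orientation: [-0.705, 0.059, -0.06, 0.705]
ft_force: [-0.7, -0.2, -0.7]
width: 0.05
```

```bash
python3 st.py 28.9 28.9 29.5
```

```text
clk 19.5833 tcp in frame mm 29.9 29.2 z 32.2 f frame -0.69 -0.28 -0.73 w 50.0
toolx deg -9.6 [ 0.002 -0.    -1.   ]
to go tool cm [-0.1   0.27 -0.03]
```

>>> servo_tool(
  plan=[
    [[5,-0.1,0.2,0,0,0,0],[1.6,-0.1,0.2,0,0,0,0],[1.6,-0.1,0.2,0,0,0,0],[1.6,-0.1,0.2,0,0,0,0],[1.6,-0.1,0.2,0,0,0,0],[1.6,-0.1,0.2,0,0,0,0],[1.6,-0.1,0.2,0,0,0,0]],
  ],
  force=10,
)

```text
clock: 20.17
tcp_pos: [0.5702, 0.0861, 0.0295]
orientation: [-0.705, 0.059, -0.06, 0.705]
ft_force: [1.1, -0.5, -2.2]
width: 0.02
```

```bash
python3 st.py -29 28.9 29.5
```

```text
clk 20.1667 tcp in frame mm 29.0 29.1 z 29.5 f frame 1.15 -0.27 -2.25 w 20.0
toolx deg -9.6 [ 0.002 -0.    -1.   ]
to go tool cm [-5.8  -0.01  0.  ]
```

>>> servo_tool(
  plan=[
    [[1.6,-0.4,0,0,0,0,0],[1.6,-0.9,0,0,0,0,0],[1.6,-1.4,0,0,0,0,0],[1.6,-1.9,0,0,0,0,0],[1.6,-2.4,0,0,0,0,0],[1.6,-2.9,0,0,0,0,0],[1.6,-3.4,0,0,0,0,0],[1.6,-3.9,0,0,0,0,0],[1.6,-4.4,0,0,0,0,0],[1.6,-4.8,0,0,0,0,0],[1.6,-5.1,0,0,0,0,0],[1.6,-5.3,0,0,0,0,0],[1.6,-5.4,0,0,0,0,0],[1.6,-5.4,0,0,0,0,0],[1.6,-5.4,0,0,0,0,0]],
  ],
)

```text
clock: 21.42
tcp_pos: [0.516, 0.0953, 0.0294]
orientation: [-0.705, 0.06, -0.059, 0.705]
ft_force: [0.2, 0.0, 2.4]
width: 0.0201
```

```bash
python3 st.py -29 28.9 29.5
```

```text
clk 21.4167 tcp in frame mm -26.0 28.8 z 29.4 f frame 0.2 0.08 2.38 w 20.1
toolx deg -9.6 [-0.001  0.    -1.   ]
to go tool cm [-0.3  -0.01  0.01]
```

>>> servo_tool(
  plan=[
    [[1.6,-0.1,-0.02,0,0,0,0],[1.6,-0.2,-0.02,0,0,0,0],[1.6,-0.3,-0.02,0,0,0,0],[1.6,-0.35,-0.02,0,0,0,0],[1.6,-0.4,-0.02,0,0,0,0],[1.6,-0.45,-0.02,0,0,0,0]],
  ],
)

```text
clock: 21.92
tcp_pos: [0.5115, 0.096, 0.0294]
orientation: [0.705, -0.059, 0.059, -0.705]
ft_force: [1.4, 0.1, -0.9]
width: 0.0198
```

```bash
python3 st.py -29 28.9 29.5|head -1
```

```text
clk 21.9167 tcp in frame mm -30.6 28.7 z 29.4 f frame 1.36 0.29 -0.93 w 19.8
```

>>> servo_tool(
  plan=[
    [[1.6,-0.05,0,0,0,0,0],[1.6,-0.1,0,0,0,0,0],[1.6,-0.15,0,0,0,0,0],[1.6,-0.2,0,0,0,0,0]],
  ],
)

```text
clock: 22.25
tcp_pos: [0.5095, 0.0963, 0.0294]
orientation: [0.705, -0.059, 0.059, -0.705]
ft_force: [0.6, -0.3, -2.2]
width: 0.0198
```

```bash
python3 st.py -29 28.9 29.5|head -1
```

```text
clk 22.25 tcp in frame mm -32.7 28.8 z 29.4 f frame 0.6 -0.19 -2.19 w 19.8
```

>>> servo_tool(
  plan=[
    [[1.6,-0.05,0,0,0,0,0],[1.6,-0.1,0,0,0,0,0],[1.6,-0.15,0,0,0,0,0],[1.6,-0.2,0,0,0,0,0]],
  ],
)

```text
clock: 22.58
tcp_pos: [0.5088, 0.0964, 0.0295]
orientation: [0.705, -0.059, 0.06, -0.705]
ft_force: [3.5, -1.7, -4.8]
width: 0.0201
```

```bash
python3 st.py -29 28.9 29.5|head -1
```

```text
clk 22.5833 tcp in frame mm -33.3 28.7 z 29.5 f frame 3.75 -1.06 -4.78 w 20.1
```

>>> servo_tool(
  plan=[
    [[1.6,-0.05,0.01,0,0,0,0],[1.6,-0.1,0.02,0,0,0,0],[1.6,-0.15,0.03,0,0,0,0],[1.6,-0.15,0.03,0,0,0,0]],
  ],
)

```text
clock: 22.92
tcp_pos: [0.5087, 0.0965, 0.0297]
orientation: [0.705, -0.058, 0.061, -0.705]
ft_force: [5.4, -2.4, -3.5]
width: 0.0199
```

```bash
python3 st.py -29 28.9 29.5|head -1
```

```text
clk 22.9167 tcp in frame mm -33.4 28.8 z 29.7 f frame 5.76 -1.45 -3.54 w 19.9
```

>>> servo_tool(
  plan=[
    [[1.6,-0.05,0.01,0,0,0,0],[1.6,-0.1,0.02,0,0,0,0],[1.6,-0.15,0.03,0,0,0,0],[1.6,-0.2,0.03,0,0,0,0],[1.6,-0.2,0.03,0,0,0,0],[1.6,-0.2,0.03,0,0,0,0],[1.6,-0.2,0.03,0,0,0,0]],
  ],
)

```text
clock: 23.5
tcp_pos: [0.5086, 0.0965, 0.0298]
orientation: [0.705, -0.056, 0.062, -0.705]
ft_force: [6.7, -3.0, -1.9]
width: 0.0198
```

```bash
python3 st.py -29 28.9 29.5
```

```text
clk 23.5 tcp in frame mm -33.6 28.8 z 29.8 f frame 7.15 -1.78 -1.88 w 19.8
toolx deg -9.6 [ 0.009 -0.001 -1.   ]
to go tool cm [0.46 0.04 0.01]
```

>>> servo_tool(
  plan=[
    [[1.6,-0.06,0,0,0,0,0],[1.6,-0.12,0,0,0,0,0],[1.6,-0.18,0,0,0,0,0],[1.6,-0.22,0,0,0,0,0],[1.6,-0.22,0,0,0,0,0],[1.6,-0.22,0,0,0,0,0],[1.6,-0.22,0,0,0,0,0]],
  ],
)

```text
clock: 24.08
tcp_pos: [0.5082, 0.0966, 0.0302]
orientation: [0.705, -0.055, 0.064, -0.705]
ft_force: [7.9, -4.9, -1.6]
width: 0.0202
```

```bash
python3 st.py -29 28.9 29.5
```

```text
clk 24.0833 tcp in frame mm -33.9 28.8 z 30.2 f frame 8.61 -3.44 -1.63 w 20.2
toolx deg -9.6 [ 0.013 -0.001 -1.   ]
to go tool cm [0.49 0.08 0.01]
```

>>> servo_tool(
  plan=[
    [[1.6,-0.05,0,0,0,0,0],[1.6,-0.1,0,0,0,0,0],[1.6,-0.16,0,0,0,0,0],[1.6,-0.16,0,0,0,0,0],[1.6,-0.16,0,0,0,0,0],[1.6,-0.16,0,0,0,0,0],[1.6,-0.16,0,0,0,0,0]],
  ],
)

```text
clock: 24.67
tcp_pos: [0.5079, 0.0966, 0.0305]
orientation: [0.705, -0.054, 0.065, -0.705]
ft_force: [10.3, -4.3, -0.7]
width: 0.0197
```

```bash
python3 st.py -29 28.9 29.5
```

```text
clk 24.6667 tcp in frame mm -34.2 28.8 z 30.5 f frame 10.85 -2.47 -0.7 w 19.7
toolx deg -9.6 [ 0.015 -0.001 -1.   ]
to go tool cm [0.52 0.11 0.01]
```

>>> servo_tool(
  plan=[
    [[1.6,0,0,0,0,0,0],[1.6,0.2,0,0,0,0,0],[1.6,0.4,0,0,0,0,0],[1.6,0.5,0,0,0,0,0],[1.6,0.5,0,0,0,0,0],[5,0.5,0,0,0,0,0],[5,0.5,0,0,0,0,0],[5,0.5,0,0,0,0,0],[5,0.5,-1,0,0,0,0],[5,0.5,-4,0,0,0,0],[5,0.5,-8,0,0,0,0],[5,0.5,-12,0,-4,0,0],[5,0.5,-16,-4,0,0,0],[5,0.5,-18,-4,0,0,0],[5,0.5,-18,-4,0,0,0],[5,0.5,-18,-4,0,0,0]],
  ],
)

```text
clock: 26.0
tcp_pos: [0.4986, 0.0578, 0.211]
orientation: [-0.705, 0.058, -0.06, 0.705]
ft_force: [-0.4, -0.4, -0.7]
width: 0.0505
```

```bash
python3 st.py; python3 - <<'E'
from tops import *
p=shot('wrist','w6');tops(p,(0,0,640,300))
E
python3 - <<'E'
import re
import numpy as np
E
```

```text
clk 26.0 tcp in frame mm -36.7 -11.1 z 211.0 f frame -0.33 -0.49 -0.74 w 50.5
toolx deg -9.6 [ 0.003 -0.    -1.   ]
top n 498 px [310 132  22  23] med z 0.0571 rect c [508.3  96.3] size [19.8 19.3] ang 80.1
top n 403 px [373 196  29  15] med z 0.057 rect c [561.4  29.1] size [12.5 26.1] ang 80.2
top n 418 px [314 200  23  24] med z 0.0571 rect c [501.9  30.6] size [20.9 20.9] ang 37.8
```

View pics/w6.png

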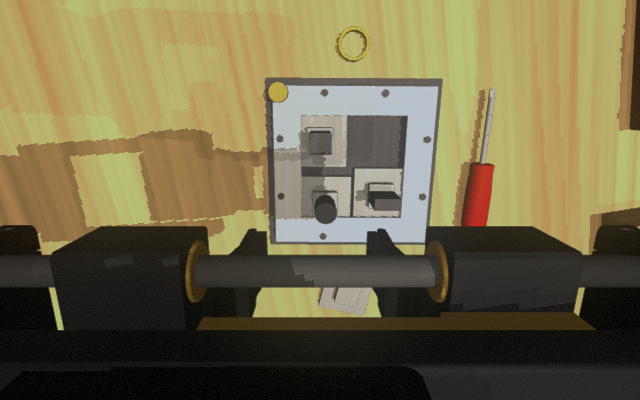

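```bash
python3 -c "
from rig import r
print(r.sign_off())"
```

```text
the job is handed in; nothing more can be done
None
```

I slid the dies in the order you gave: bar, then round, then square. Each was pressed against its strip, held there, and let go, and I handed the job in at about 26 s of the 64 s allowed. The hand-in gives no verdict, so what follows is from my own last checks.

| Die | Final centre in tray (x, y), mm | Wrist force at the strip, N |
|---|---|---|
| Bar | (+30.0, −28.6) | 10.7 |
| Round | (−28.8, −37.3) | 10.8 |
| Square, in the index corner | (−33.8, +28.5) | 10.9 |

- **Position:** every die is more than 26 mm from both centre lines. The gripper is open and well clear, and the last picture shows the tray in the intended layout.
- **Press force:** sliding friction takes part of the wrist reading, so I estimate each die pressed its strip with roughly 5 to 11 N. The strip force itself was not measured, and I only saw forces at the end of each move.
- **Disagreements:** for the bar and round dies, the arm's position and the camera differed by about 1 mm, within the calibration. The wrist showed up to 3.4 N of sideways force while pressing the square die, and 5–6 N of upward pull that lifted the bar die by under 1 mm. Both stayed far inside the limits.

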